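Spin-test the wheel units and reject those that bind

ROBOT

A 6-joint arm with a two-finger parallel gripper is mounted at the origin on the work surface; the furniture and walls round the work are solid. World frame = base frame: x ahead of the robot, y to its left, z up, the work surface at z = 0. Lengths are in m, angles in degrees, forces in N, time in s.
With the tool pointing down it reaches from about 0.3 to 0.875 m from the base axis. Payload 6.4 kg.
Tool frame: the origin (TCP) lies between the finger pads; the fingertips stand 25 mm ahead of it and the grasp point (between the pads) lies 6 mm ahead of it; y points along the fingers, z is the direction in which the jaws open and shut, and the axes are right-handed (so a half turn about y gives the same grasp; the last joint's range is limited). The gripper opens to 85 mm and grips with 20 to 120 N. Pads are 22 mm wide; open, the fingers measure 114 mm over their backs; the gripper's body (76 mm by 85 mm) begins 54 mm behind the grasp point. The pads swing forward as they close: fully open they stand 13 mm farther back than shut.
Start: joints at [-88.826, 10.359, 92.074, -0, 77.567, -11.82], TCP at [0.129, -0.56, 0.256] pointing down, gripper open.
Joint ranges: [-171.53, 171.53], [-51.25, 118.39], [17.06, 147.69], [-65.23, 245.23], [0, 150.52], [-178.68, 178.68]. Speed limits (degrees/s): [147.25, 147.25, 172.46, 180, 180, 180].

INTERFACE

Orientations are given as a 3x3 rotation matrix whose columns are the frame's x, y, z axes.
In Python, from bench import * gives the robot as it stands. Calls block until the motion is done:
- reach(position, orientation): joint-space move of the TCP to a pose.
- move_l(position, orientation=None, speed=0.15, stop_force=None): straight line of the TCP; orientation=None keeps the orientation; speed is the mean speed in m/s. With stop_force (N) it stops when the force on the tool has changed by that much, and returns True; else False.
- set_joints(angles): joint-space move.
- gripper_to(opening, force=None): opening from 0.0 (shut) to 1.0 (fully open); force is the grip in N (None keeps the last); returns when the fingers have stopped.
- sleep(seconds).
- solve_ik(position, orientation): joint angles nearest the present ones, or None.
- get_obs(): the state.
- snapshot(name): name is "scene" or "side" or "wrist"; returns (picture, depth): 400x640x3 uint8, blue, green, red; 400x640 float32, m along the optical axis (not along the pixel's ray), 0 where there is no reading.
- get_calibration(name): a dict with "fx", "fy", "cx", "cy" (pixels), "world_from_camera" (4x4, takes a point from camera to world coordinates). Camera axes: x right, y up, looking along -z (the intrinsics and any distortion apply to the point x, -y, -z); pixel columns grow to the right and rows downward; lengths in m; the calibration is good to about 2 mm. The wrist camera is an equidistant fisheye: a pixel r from the principal point sees the ray r / f radians off the axis. A picture is of the moment at which its call begins: read the wrist's pose just before it. get_calibration takes no time and is no camera call; for the wrist camera it gives the pose at the moment of the call.
A pose or a line that the arm cannot do raises PlanningError and nothing moves.
- close_job(): hands the job in, once; it reports no verdict.
Trained networks look in the newest picture that a camera, given by its name, has taken for a name from the list of things; names that differ only in an ending like _2 or _b are one class to them, and where a whole thing is asked for, a point or a joint stands for the part that bears it (a point fixed in the world has none). Each returns a list of dicts, best first, with "conf" (0 to 1); they miss things now and then, are a little off and sometimes report something else, mostly with a low value. They report only what shows in the picture. A call takes as long as a camera call.
- recognise(camera, name): "extent" ([centre column, centre row, width, height] in pixels, round what is visible of it).
The state is a dict: "t": time; "joint_pos": joint angles; "qd": joint speeds; "joint_efforts": joint torques, N m; "eef_pos": TCP position; "orientation": TCP orientation; "wrist_force": force on the tool from outside, world axes, zero at the start; "wrist_torque": the same for the moment, N m; "width": opening from 0.0 (shut) to 1.0 (fully open).
Only numpy, scipy, OpenCV 4.12 (cv2) and the standard library are available. Lean on these libraries where they do the work, as an engineer would, in place of code of your own. Each camera call takes 0.05 s, during which the arm holds its last target.

TASK

Test the three wheel units in the rack: give every wheel a spin of at least a quarter of a turn and see whether it runs on freely. Take any unit whose wheel binds out by its housing, not by its wheel, and lower it gently, without dropping it, to stand upright on the floor of the narrow steel reject box (it will have to be put down on the table and gripped the other way on the way there). Leave the units that run freely standing at their places in the rack, and leave the other things on the table where they are.

Things in the scene. Friction and masses are not known exactly. Their poses are not given: they have to be found in the camera images.
- unit_a_center (a point): one of three like wheel units: foot plate 84 x 56 x 6 mm (its x, y, z) and on it an aluminium housing 66 x 46 mm (x, y) reaching 48 mm above the foot's underside (ears at the axle 54 mm), with a ribbed wheel in it; 0.4 to 0.9 kg. Point: middle of the housing, 34 mm above the underside; z up. Grip the housing here on its y sides (46 mm) or x sides (66 mm)
- unit_a_axle (a point): that unit's wheel, on the middle of its axle (along the unit's y), 43 mm above the foot's underside; this frame turns with the wheel. Wheel 58 mm diameter, 32 mm wide, with 5 ribs 9.5 mm high, 6 mm thick; its top is 72 mm above the underside. A closed gripper's fingertip swept along the unit's x across the top, 8 mm deep, pushes the ribs
- unit_a_wheel (a joint): turn of that unit's wheel, rad, unlimited, starts between -0.3 and 0.3; grows as the top of the wheel moves to the unit's +x. A good wheel once pushed coasts on for a second or more; one that binds moves only while pushed (about 2 N at a rib) and stops at once
- unit_b_center (a point): one of three like wheel units: foot plate 84 x 56 x 6 mm (its x, y, z) and on it an aluminium housing 66 x 46 mm (x, y) reaching 48 mm above the foot's underside (ears at the axle 54 mm), with a ribbed wheel in it; 0.4 to 0.9 kg. Point: middle of the housing, 34 mm above the underside; z up. Grip the housing here on its y sides (46 mm) or x sides (66 mm)
- unit_b_axle (a point): that unit's wheel, on the middle of its axle (along the unit's y), 43 mm above the foot's underside; this frame turns with the wheel. Wheel 58 mm diameter, 32 mm wide, with 5 ribs 9.5 mm high, 6 mm thick; its top is 72 mm above the underside. A closed gripper's fingertip swept along the unit's x across the top, 8 mm deep, pushes the ribs
- unit_b_wheel (a joint): turn of that unit's wheel, rad, unlimited, starts between -0.3 and 0.3; grows as the top of the wheel moves to the unit's +x. A good wheel once pushed coasts on for a second or more; one that binds moves only while pushed (about 2 N at a rib) and stops at once
- unit_c_center (a point): one of three like wheel units: foot plate 84 x 56 x 6 mm (its x, y, z) and on it an aluminium housing 66 x 46 mm (x, y) reaching 48 mm above the foot's underside (ears at the axle 54 mm), with a ribbed wheel in it; 0.4 to 0.9 kg. Point: middle of the housing, 34 mm above the underside; z up. Grip the housing here on its y sides (46 mm) or x sides (66 mm)
- unit_c_axle (a point): that unit's wheel, on the middle of its axle (along the unit's y), 43 mm above the foot's underside; this frame turns with the wheel. Wheel 58 mm diameter, 32 mm wide, with 5 ribs 9.5 mm high, 6 mm thick; its top is 72 mm above the underside. A closed gripper's fingertip swept along the unit's x across the top, 8 mm deep, pushes the ribs
- unit_c_wheel (a joint): turn of that unit's wheel, rad, unlimited, starts between -0.3 and 0.3; grows as the top of the wheel moves to the unit's +x. A good wheel once pushed coasts on for a second or more; one that binds moves only while pushed (about 2 N at a rib) and stops at once
- rack: fixed rack; the units stand on it in a row along its y, about 125 mm apart, x along its x. Base 104 x 400 mm, 4 mm thick; along both long edges a wooden rail, top 46 mm above the table, inner faces 88 mm apart: no room for fingers on the units' x sides, room on the y sides. Origin: centre of its underside; z up
- reject_box: fixed narrow steel box, open on top: 154 mm along its x, 70 mm along its y, 60 mm high (rim 163 x 78 mm), walls and floor 2 mm. A unit fits only with its x along the box's x, either way round; then there is room for fingers on the unit's x sides but not on its y sides. Origin: centre of its underside; z up
- jar: bystander: white screw jar with a red cap, 52 mm diameter, 71 mm tall; origin at the centre of its underside
- tin: bystander: round tin of blue clips, 88 mm diameter, 28 mm tall; origin at the centre of its underside
- roll: bystander: wide roll of tan tape lying flat, 94 mm diameter, 48 mm tall; origin at the centre of its underside
- gauge: bystander: grey stepped gauge block, 30 x 60 x 20 mm (x, y, z); origin at the centre of its underside
- driver: bystander: screwdriver with a red handle, lying along its own y, 26 x 178 x 25 mm; origin at the centre of its underside
- cup: bystander: black rubber cup, 67 mm diameter, 58 mm tall; origin at the centre of its underside
- lid: bystander: tan tin lid lying flat, 91 mm diameter, 10 mm tall; origin at the centre of its underside

How it is judged:
By the outcome, as a careful person would: the job done as asked, in the order asked, and still so for the second after the job is handed in, with the robot touching nothing.
It also fails if it takes over 67 s, if anything falls off the work surface, if the arm or the gripper's body presses on something with over 40 N, if the wrist force passes 120 N, or if a joint passes its speed limit or range.

## Working session

There is one attempt and no reset: what is moved stays moved. The work goes in short steps, each a Python script; the robot and the scene stay as the last script left them, time stands still between calls to the robot, and variables do not carry over. Pictures are saved under pics/ and viewed, and the job is handed in when it is done.

```bash
mkdir -p pics; ls
python3 - <<'E'
from bench import *
import numpy as np,cv2
np.set_printoptions(precision=4,suppress=True)
o=get_obs();print(o)
for c in["scene","side","wrist"]:
    K=get_calibration(c);print(c,K)
    im,d=snapshot(c);cv2.imwrite(f"pics/{c}0.png",im);np.save(f"pics/{c}0.npy",d)
    for n in(["unit_a_center","rack","reject_box","unit_a_axle"] ):
        for r in recognise(c,n):print(c,n,np.round(r["conf"],2),np.round(r["extent"],1))
print(get_obs()["t"])
E
```

```text
pics
{'t': 0.0, 'joint_pos': array([-88.8262,  10.4018,  92.1321,   0.0016,  77.5681, -11.8207]), 'qd': array([-0.0183,  0.0231, -0.0616, -0.0737, -0.0429, -0.0549]), 'joint_efforts': array([ -0.0001, -44.4872, -35.1333,  -0.0003,   0.0092,  -0.    ]), 'eef_pos': array([ 0.1293, -0.5597,  0.2554]), 'orientation': array([[-0.9744, -0.    ,  0.2249],
       [-0.2249,  0.0018, -0.9744],
       [-0.0004, -1.    , -0.0017]]), 'wrist_force': array([-0.8018, -0.2229,  0.1094]), 'wrist_torque': array([ 0.0359, -0.0169, -0.0478]), 'width': 0.9967089045642357}
scene {'fx': 381.50899524216703, 'fy': 381.50899524216703, 'cx': 321.89387322936784, 'cy': 200.2721733023134, 'world_from_camera': array([[-0.7585,  0.3603, -0.543 ,  0.0778],
       [-0.6516, -0.4357,  0.621 ,  0.5733],
       [-0.0129,  0.8248,  0.5653,  0.5769],
       [ 0.    ,  0.    ,  0.    ,  1.    ]])}
scene unit_a_center 0.93 [402.5 158.6  28.6  27.2]
scene rack 0.98 [379.4 187.7 102.3  87.4]
scene rack 0.47 [382.  177.1  31.4  32.7]
scene reject_box 0.68 [256.1 246.4  82.5  60.6]
scene unit_a_axle 0.73 [311.8 265.1  33.4  55.5
[... 205 characters left out ...]
-0.3506,  0.0566],
       [-0.391 ,  0.3693, -0.843 , -1.2252],
       [-0.0171,  0.9129,  0.4079,  0.6467],
       [ 0.    ,  0.    ,  0.    ,  1.    ]])}
side unit_a_center 0.63 [373.3 258.6  40.4  31.9]
side rack 0.84 [348.5 248.7 117.4  94.2]
side rack 0.66 [373.6 251.4  20.7  12.9]
side reject_box 0.89 [300.6 178.4  48.7  40.4]
side unit_a_axle 0.79 [373.6 252.9  25.1  16.8]
wrist {'fx': 309.70691628693146, 'fy': 309.70691628693146, 'cx': 316.3468359710562, 'cy': 201.07886193850015, 'world_from_camera': array([[ 0.2254,  0.9223,  0.3139,  0.2107],
       [-0.9743,  0.2134,  0.0725, -0.5422],
       [-0.0001, -0.3221,  0.9467,  0.3732],
       [ 0.    ,  0.    ,  0.    ,  1.    ]])}
0.75
```

View pics/scene0.png

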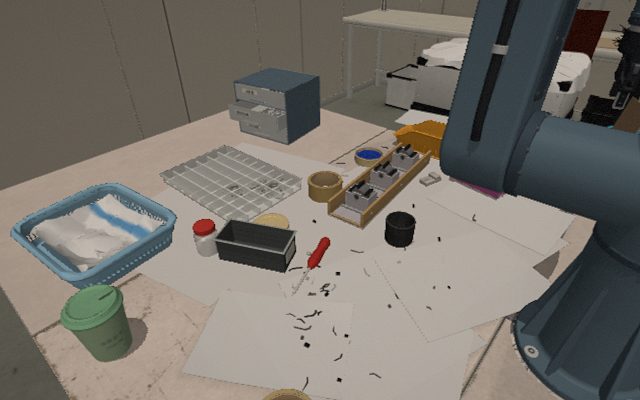

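View pics/side0.png

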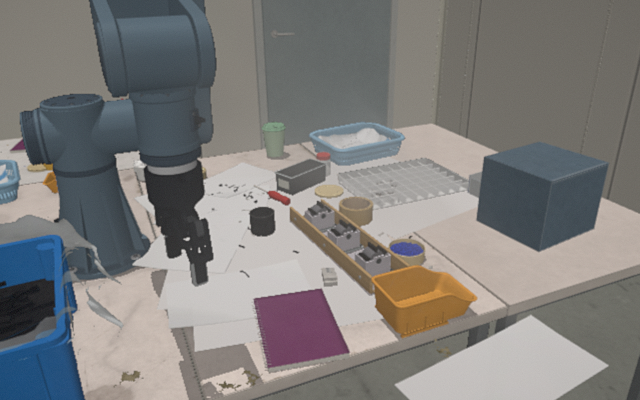

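View pics/wrist0.png

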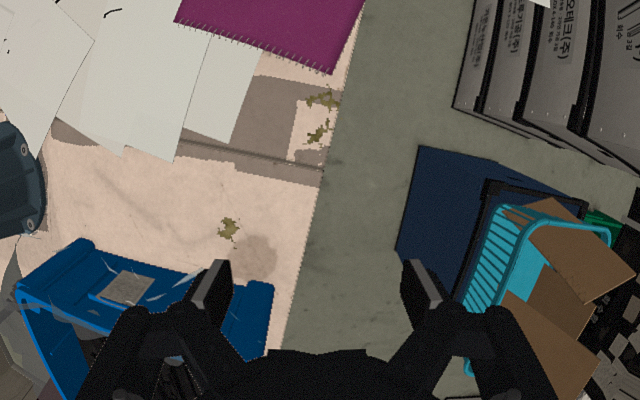

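The three units are in the rack at about (360,195), (384,177) and (405,155) in the scene view, and the reject box is at (256,246). Next step is a top-down map from the depth images.

```bash
cat > h.py <<'E'
from bench import *
import numpy as np,cv2
np.set_printoptions(precision=4,suppress=True)
def cloud(c,d,K,T=None):
    v,u=np.mgrid[0:400,0:640]
    x=(u-K["cx"])/K["fx"];y=(v-K["cy"])/K["fy"]
    if c=="wrist":
        r=np.hypot(x,y);s=np.where(r>1e-6,np.tan(np.minimum(r,1.4))/np.maximum(r,1e-6),1);x=x*s;y=y*s
    P=np.stack([x*d,-y*d,-d],-1)
    M=K["world_from_camera"]
    W=P@M[:3,:3].T+M[:3,3]
    W[d<=0]=np.nan
    return W
def topmap(W,im,x0,x1,y0,y1,res):
    nx=int((x1-x0)/res);ny=int((y1-y0)/res)
    H=np.full((nx,ny),np.nan);C=np.zeros((nx,ny,3),np.uint8)
    P=W.reshape(-1,3);c=im.reshape(-1,3)
    ok=np.isfinite(P[:,0]);P=P[ok];c=c[ok]
    o=np.argsort(P[:,2]);P=P[o];c=c[o]
    i=((x1-P[:,0])/res).astype(int);j=((y1-P[:,1])/res).astype(int)
    k=(i>=0)&(i<nx)&(j>=0)&(j<ny)&(P[:,2]<0.15)
    H[i[k],j[k]]=P[k,2];C[i[k],j[k]]=c[k]
    return H,C
E
python3 - <<'E'
from h import *
for c in["scene","side"]:
    K=get_calibration(c);im=cv2.imread(f"pics/{c}0.png");d=np.load(f"pics/{c}0.npy")
    W=cloud(c,d,K)
    H,C=topmap(W,im,0.2,0.95,-0.5,0.45,0.004)
    Hc=cv2.applyColorMap(np.uint8(np.clip(np.nan_to_num(H,nan=-0.01)*3000+20,0,255)),cv2.COLORMAP_JET)
    out=np.vstack([C,Hc]);out=cv2.resize(out,None,fx=2,fy=1.6,interpolation=0)
    print(out.shape)
    cv2.imwrite(f"pics/top_{c}.png",out)
    n=W[np.isfinite(W[...,2])]
    print(c,np.median(n[(abs(n[:,2])<.02)&(n[:,0]>.3)&(n[:,0]<.8)&(abs(n[:,1])<.4)][:,2]))
    u=[(360,195),(384,177),(405,155),(256,246),(398,228),(325,185)] if c=="scene" else [(319,212),(343,235),(373,258),(301,178),(262,221),(355,210),(329,190)]
    for p in u:print(p,np.nanmedian(W[p[1]-2:p[1]+3,p[0]-2:p[0]+3].reshape(-1,3),0))
E
```

```text
(598, 474, 3)
scene 0.0030633458329010765
(360, 195) [ 0.5228 -0.0774  0.054 ]
(384, 177) [ 0.532  -0.2014  0.0452]
(405, 155) [ 0.5456 -0.3314  0.0552]
(256, 246) [0.6221 0.1787 0.0048]
(398, 228) [ 0.3827 -0.0223  0.0541]
(325, 185) [ 0.6679 -0.1178  0.008 ]
(598, 474, 3)
side 0.0017036546210391634
(319, 212) [ 0.5313 -0.1158  0.0567]
(343, 235) [ 0.5378 -0.245   0.051 ]
(373, 258) [ 0.549  -0.3687  0.0538]
(301, 178) [0.5854 0.1482 0.0442]
(262, 221) [ 0.387  -0.0823  0.0472]
(355, 210) [ 0.633  -0.1251  0.0426]
(329, 190) [0.6613 0.1068 0.0075]
```

View pics/top_scene.png

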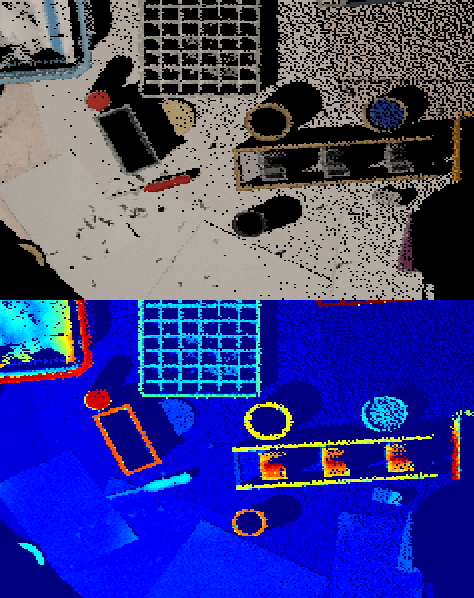

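View pics/top_side.png

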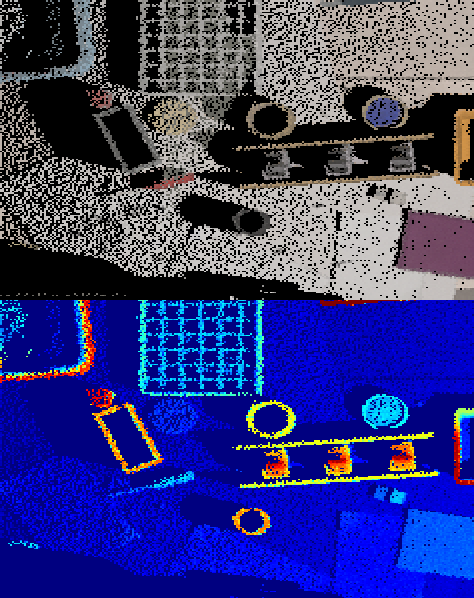

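```bash
cat >> h.py <<'E'
def rackfit(P,c0=(0.54,-0.22),yaw0=0.06):
    from scipy.optimize import least_squares
    # rail top points; rails centre line at x=+-48 (inner 44, outer 52)
    P=P[(P[:,2]>0.038)&(P[:,2]<0.050)]
    c=np.array(c0);yaw=yaw0
    for it in range(8):
        R=np.array([[np.cos(yaw),-np.sin(yaw)],[np.sin(yaw),np.cos(yaw)]])
        L=(P[:,:2]-c)@R
        k=(np.abs(np.abs(L[:,0])-0.048)<(0.012 if it<4 else .007))&(np.abs(L[:,1])<0.21)
        L=L[k];s=np.sign(L[:,0])
        A=np.stack([np.ones(len(L)),-L[:,1]],1);b=L[:,0]-s*0.048
        sol=np.linalg.lstsq(A,b,rcond=None)[0]
        yaw+=sol[1];c=c+R@np.array([sol[0],0])
    return c,yaw,len(L),np.percentile(L[:,1],[0.5,99.5]),L
def rectfit(P,a,b,c0,yaw0):
    from scipy.optimize import least_squares
    def loc(p,Q):
        ca,sa=np.cos(p[2]),np.sin(p[2]);R=np.array([[ca,-sa],[sa,ca]]);return (Q-p[:2])@R
    p=np.array([*c0,yaw0])
    def f(p,Q):
        L=np.abs(loc(p,Q));dx=L[:,0]-a;dy=L[:,1]-b
        return np.where((dx>0)&(dy>0),np.hypot(dx,dy),np.maximum(dx,dy))
    for t in(.03,.015,.008,.006):
        Q=P[np.abs(f(p,P))<t]
        p=least_squares(f,p,args=(Q,),loss="soft_l1",f_scale=0.002).x
    return p,len(Q),np.abs(f(p,Q)).mean()
E
python3 - <<'E'
from h import *
for c in["scene","side"]:
    K=get_calibration(c);d=np.load(f"pics/{c}0.npy");P=cloud(c,d,K).reshape(-1,3);P=P[np.isfinite(P[:,0])]
    c_,yaw,n,ext,L=rackfit(P);print(c,c_,np.degrees(yaw),n,ext)
    Q=P[(P[:,2]>.052)&(P[:,2]<.066)][:,:2]
    # box centre from map: col 127/2*.004.. 
    print(rectfit(Q,0.0795,0.037,(0.60,0.197),np.radians(30)), rectfit(Q,0.0795,0.037,(0.60,0.197),np.radians(-60)))
    cc,ss=np.cos(yaw),np.sin(yaw);R=np.array([[cc,-ss],[ss,cc]])
    M=(P[:,:2]-c_)@R; k=(abs(M[:,0])<.036)&(abs(M[:,1])<.2)&(P[:,2]>.03)&(P[:,2]<.08)
    h,e=np.histogram(M[k,1],np.arange(-.2,.2,.005));print(list(zip(np.round(e[:-1],3),h)))
E
```

```text
scene [ 0.5423 -0.2199] 4.588642823283777 698 [-0.1962  0.1988]
(array([0.5986, 0.196 , 0.4209]), 695, np.float64(0.0022373134223336115)) (array([ 0.5808,  0.2366, -1.1497]), 195, np.float64(0.0019249939875235933))
[(np.float64(-0.2), np.int64(0)), (np.float64(-0.195), np.int64(0)), (np.float64(-0.19), np.int64(0)), (np.float64(-0.185), np.int64(0)), (np.float64(-0.18), np.int64(0)), (np.float64(-0.175), np.int64(0)), (np.float64(-0.17), np.int64(0)), (np.float64(-0.165), np.int64(0)), (np.float64(-0.16), np.int64(0)), (np.float64(-0.155), np.int64(9)), (np.float64(-0.15), np.int64(10)), (np.float64(-0.145), np.int64(21)), (np.float64(-0.14), np.int64(20)), (np.float64(-0.135), np.int64(20)), (np.float64(-0.13), np.int64(26)), (np.float64(-0.125), np.int64(21)), (np.float64(-0.12), np.int64(54)), (np.float64(-0.115), np.int64(62)), (np.float64(-0.11), np.int64(121)), (np.float64(-0.105), np.int64(5)), (np.float64(-0.1), np.int64(0)), (np.float64(-0.095), np.int64(0)), (np.float64(-0.09), np.int64(0)), (np.float64(-0.085), np.int64(0)), (np.float64(-0.08), np.int64(0)), (np.float64(-0
[... 4059 characters left out ...]
0.09), np.int64(6)), (np.float64(0.095), np.int64(123)), (np.float64(0.1), np.int64(85)), (np.float64(0.105), np.int64(61)), (np.float64(0.11), np.int64(33)), (np.float64(0.115), np.int64(28)), (np.float64(0.12), np.int64(30)), (np.float64(0.125), np.int64(24)), (np.float64(0.13), np.int64(26)), (np.float64(0.135), np.int64(19)), (np.float64(0.14), np.int64(14)), (np.float64(0.145), np.int64(1)), (np.float64(0.15), np.int64(0)), (np.float64(0.155), np.int64(0)), (np.float64(0.16), np.int64(0)), (np.float64(0.165), np.int64(0)), (np.float64(0.17), np.int64(0)), (np.float64(0.175), np.int64(0)), (np.float64(0.18), np.int64(0)), (np.float64(0.185), np.int64(0)), (np.float64(0.19), np.int64(0))]
```

```bash
cat >> h.py <<'E'
def ori(deg):  # tool x heading deg, pointing down
    a=np.radians(deg);x=np.array([np.cos(a),np.sin(a),0]);y=np.array([0,0,-1.]);return np.stack([x,y,np.cross(x,y)],1)
E
python3 - <<'E'
from h import *
for nm,p,ds in[("view",(.45,-.22,.27),(184.6,)),("view2",(.63,-.22,.27),(4.6,)),("a",(.535,-.35,.093),(4.6,184.6)),("c",(.555,-.09,.093),(4.6,184.6)),("regrip",(.38,-.17,.03),(94.6,-85.4)),("box",(.6,.195,.03),(114,-66)),("box",(.6,.195,.15),(114,-66))]:
    for d in ds:print(nm,d,solve_ik(p,ori(d)))
reach((.45,-.22,.27),ori(184.6))
K=get_calibration("wrist");im,d=snapshot("wrist");cv2.imwrite("pics/w1.png",im);np.savez("pics/w1.npz",d=d,M=K["world_from_camera"])
for n in["unit_a_center","unit_a_axle","rack"]:
    for r in recognise("wrist",n):print(n,round(r["conf"],2),r["extent"])
o=get_obs();print(o["t"],o["eef_pos"])
W=cloud("wrist",d,K);P=W.reshape(-1,3);P=P[np.isfinite(P[:,0])]
k=(abs(P[:,2])<.015)&(P[:,0]<.6)&(P[:,0]>.3);print("table z",np.median(P[k,2]))
c,yaw,n,ext,L=rackfit(P);print(c,np.degrees(yaw),n,ext)
ca,sa=np.cos(yaw),np.sin(yaw);R=np.array([[ca,-sa],[sa,ca]]);M=(P[:,:2]-c)@R
kk=(abs(M[:,0])<.034)&(abs(M[:,1])<.2)
for lo,hi in((.03,.056),(.056,.085)):
    k=kk&(P[:,2]>lo)&(P[:,2]<hi);m=M[k]
    for s in(-.13,0,.125):
        q=m[abs(m[:,1]-s)<.05];print(lo,s,np.percentile(q,[1,50,99],axis=0).T.ravel(),len(q))
E
```

```text
view 184.6 [-39.6556   0.0314 101.6265   0.      78.3421  45.7444]
view2 4.6 [ -29.4172   21.3662   76.7848   -0.       81.849  -124.0172]
a 4.6 [ -43.8109   28.6097   88.5869   -0.       62.8035 -138.4109]
a 184.6 [-43.8109  28.6097  88.5869  -0.      62.8035  41.5891]
c 4.6 [ -21.305    20.3099  100.5721   -0.       59.118  -115.905 ]
c 184.6 [-21.305   20.3099 100.5721  -0.      59.118   64.095 ]
regrip 94.6 [-40.54    11.6261 122.3379  -0.      46.036  134.86  ]
regrip -85.4 [-40.54    11.6261 122.3379  -0.      46.036  -45.14  ]
box 114 [  7.2428  33.0887  90.6167  -0.      56.2946 163.2428]
box -66 [  7.2428  33.0887  90.6167  -0.      56.2946 -16.7572]
box 114 [  7.2428  23.4616  88.4694  -0.      68.069  163.2428]
box -66 [  7.2428  23.4616  88.4694  -0.      68.069  -16.7572]
unit_a_center 0.6 [327.0, 88.7, 34.7, 53.6]
unit_a_center 0.2 [325.0, 89.2, 45.4, 73.0]
unit_a_axle 0.65 [217.0, 22.1, 84.7, 44.3]
unit_a_axle 0.56 [442.0, 94.2, 32.2, 49.3]
rack 0.87 [320.9, 92.4, 335.9, 98.0]
rack 0.46 [218.9, 21.3, 85.9, 42.6]
rack 0.42 [210.8, 91.8, 38.9, 52.1]
2.6583 [ 0.4497 -0.2208  0.2699]
table z 0.0024821113101843872
[ 0.5455 -0.2197] 4.689963200118171 4924 [-0.198   0.1945]
0.03 -0.13 [-0.0325 -0.009   0.033  -0.1542 -0.1168 -0.1078] 1192
0.03 0 [-0.0321 -0.0032  0.0334 -0.0271 -0.0054  0.0189] 964
0.03 0.125 [-0.032   0.015   0.0325  0.0978  0.109   0.1444] 1178
0.056 -0.13 [-0.026   0.003   0.0266 -0.1535 -0.1298 -0.1092] 1203
0.056 0 [-0.0254  0.0007  0.027  -0.0262 -0.0041  0.0187] 1450
0.056 0.125 [-0.0264 -0.004   0.0166  0.0992  0.1197  0.1436] 1248
```

View pics/w1.png

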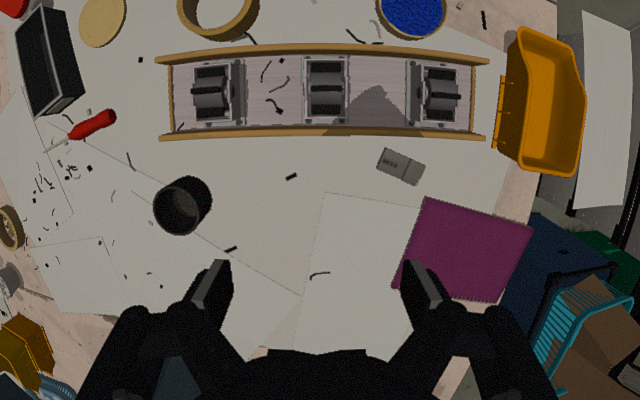

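```bash
cat >> h.py <<'E'
RC=np.array([0.5448,-0.2198]);RY=4.65
UY={"p":0.121,"q":-0.004,"r":-0.131}
def rk(lx,ly):
    a=np.radians(RY);R=np.array([[np.cos(a),-np.sin(a)],[np.sin(a),np.cos(a)]]);return RC+R@np.array([lx,ly])
def sweep(u,tag,n=4,dt=0.15,speed=0.25,zt=0.0945):
    O=ori(RY+180);y=UY[u]
    a=rk(.055,y);b=rk(-.055,y)
    reach((*a,.13),O);move_l((*a,zt),speed=.15)
    try:
        K=get_calibration("wrist");im0,_=snapshot("wrist")
        r=move_l((*b,zt),speed=speed,stop_force=30)
        ims=[im0]
        for i in range(n):
            ims.append(snapshot("wrist")[0]);
            if i<n-1: sleep(dt)
    finally:
        f=get_obs();print(u,tag,"stop",r,"F",f["wrist_force"],"t",f["t"],"z",f["eef_pos"])
    # project wheel-top for crop
    K=get_calibration("wrist");M=K["world_from_camera"]
    p=M[:3,:3].T@(np.array([*rk(0,y),.06])-M[:3,3]);q=np.array([p[0],-p[1],-p[2]])
    th=np.arctan2(np.hypot(q[0],q[1]),q[2]);s=th/np.hypot(q[0],q[1])*K["fx"]
    cu,cv_=int(K["cx"]+q[0]*s),int(K["cy"]+q[1]*s);print("crop",cu,cv_)
    x0=min(max(cu-80,0),480);y0=min(max(cv_-80,0),240)
    cr=[i[y0:y0+160,x0:x0+160] for i in ims[1:]]
    print("diffs",[round(float(np.abs(cr[i+1].astype(int)-cr[i]).mean()),2) for i in range(len(cr)-1)])
    cv2.imwrite(f"pics/sw_{u}_{tag}.png",np.hstack(cr))
    cv2.imwrite(f"pics/sw_{u}_{tag}_pre.png",ims[0]);cv2.imwrite(f"pics/sw_{u}_{tag}_full.png",ims[1])
    move_l((*b,.13),speed=.2)
E
python3 - <<'E'
from h import *
gripper_to(0.0)
sweep("p","1")
E
```

```text
p 1 stop False F [-0.3074 -0.1378  0.1027] t 6.0333 z [ 0.4802 -0.1036  0.0944]
crop 315 157
diffs [6.0, 8.92, 4.67]
```

View pics/sw_p_1.png

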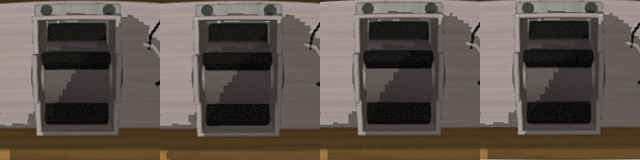

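View pics/sw_p_1_pre.png

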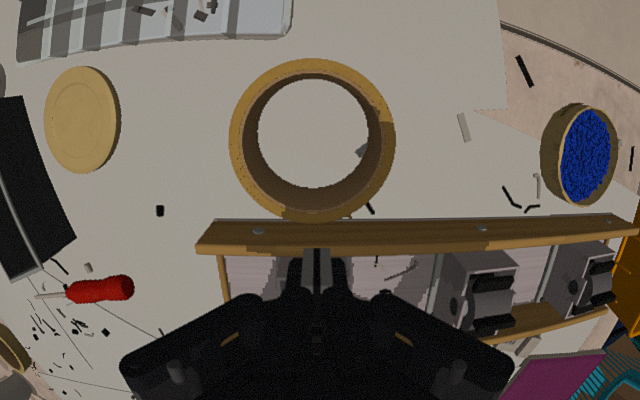

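View pics/sw_p_1_full.png

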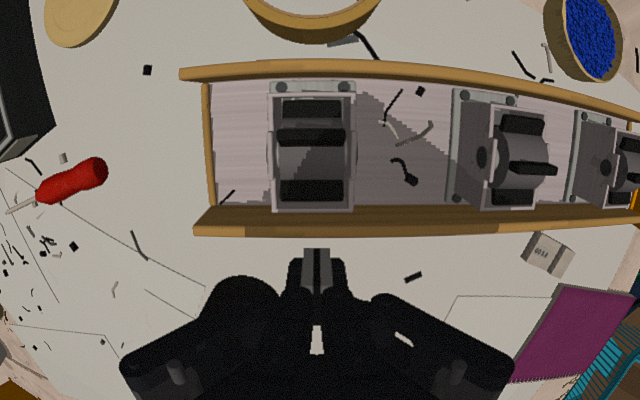

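Unit p (the left one): its ribs sit at rows 30, 59 and 114 in all four frames after the sweep, so the wheel moved about 45° and stopped dead. It looks like it binds. I'll sweep it again to get past a quarter turn, then test the other two.

Run:
```python
from h import *
sweep("p","2");sweep("p","3",n=3);sweep("q","1");sweep("r","1")
a=[cv2.imread(f"pics/sw_{x}.png") for x in("p_2","p_3","q_1","r_1")]
w=max(i.shape[1] for i in a)
cv2.imwrite("pics/swall.png",np.vstack([cv2.copyMakeBorder(i[20:],0,0,0,w-i.shape[1],0) for i in a]))
```

```text
p 2 stop True F [1.0008 3.4751 7.9997] t 8.2583 z [ 0.5521 -0.0994  0.0994]
crop 312 277
diffs [7.67, 5.06, 4.48]
p 3 stop False F [-0.2122  0.101   0.469 ] t 10.7917 z [ 0.4804 -0.1036  0.0944]
crop 315 157
diffs [6.12, 8.8]
q 1 stop False F [ 0.1521 -0.0393  1.3631] t 13.5 z [ 0.4903 -0.2282  0.0944]
crop 315 157
diffs [13.81, 10.09, 7.54]
r 1 stop False F [0.0586 0.0626 0.3735] t 16.2083 z [ 0.5007 -0.3548  0.0944]
crop 315 157
diffs [13.86, 8.6, 7.26]
```

View pics/swall.png

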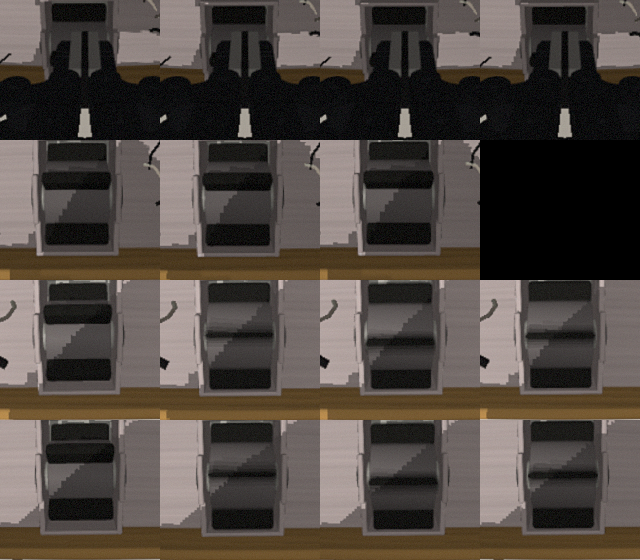

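After the sweep, the q and r ribs shift between frames and not monotonically, which could be aliasing. I'll repeat both with dense frames.

Run:
```python
from h import *
for u in"rq":
    sweep(u,"d",n=12,dt=0.001,zt=.0935,speed=.2)
a=[]
for x in("r_d","q_d"):
    i=cv2.imread(f"pics/sw_{x}.png");k=[i[30:,160*j+25:160*j+135] for j in range(12)]
    a+=[np.hstack(k[:6]),np.hstack(k[6:])]
cv2.imwrite("pics/swd.png",np.vstack(a))
```

```text
r d stop False F [-0.363   0.3663  0.1877] t 18.7917 z [ 0.5007 -0.3548  0.0934]
crop 315 157
diffs [11.45, 10.68, 10.99, 11.04, 10.51, 10.84, 9.85, 10.3, 10.23, 9.46, 9.34]
q d stop True F [2.7897 0.2222 5.6722] t 21.2083 z [ 0.5666 -0.2241  0.0977]
crop 311 284
diffs [5.4, 4.97, 4.76, 4.43, 4.28, 4.17, 4.11, 4.07, 4.06, 4.02, 4.0]
```

View pics/swd.png

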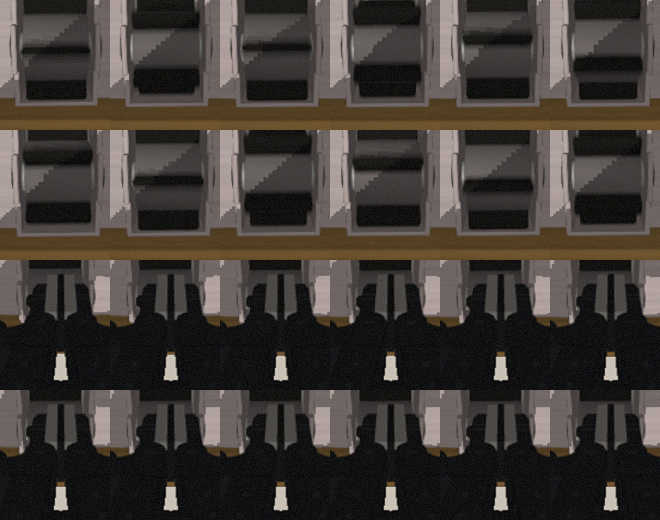

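r runs freely: its ribs are still at changing positions 0.6 s after the push. The finger jammed on a rib when it entered q, so I'll repeat q.

Run:
```python
from h import *
sweep("q","e",n=12,dt=0.001,zt=.0935,speed=.2)
a=[]
for x in("q_e",):
    i=cv2.imread(f"pics/sw_{x}.png");k=[i[30:,160*j+25:160*j+135] for j in range(12)]
    a+=[np.hstack(k[:6]),np.hstack(k[6:])]
cv2.imwrite("pics/swe.png",np.vstack(a))
```

```text
q e stop False F [-0.1819  0.831   0.0278] t 24.025 z [ 0.4904 -0.2282  0.0934]
crop 315 157
diffs [12.2, 11.73, 11.89, 12.27, 11.31, 10.93, 11.53, 11.04, 10.8, 10.29, 10.73]
```

View pics/swe.png

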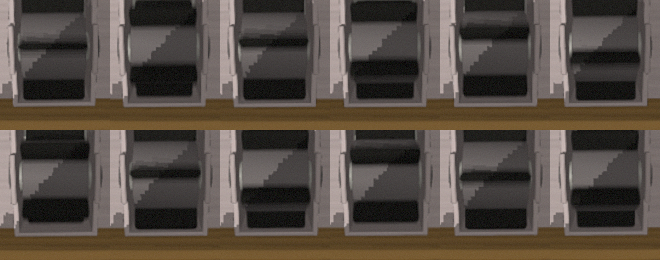

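View pics/sw_q_e_full.png

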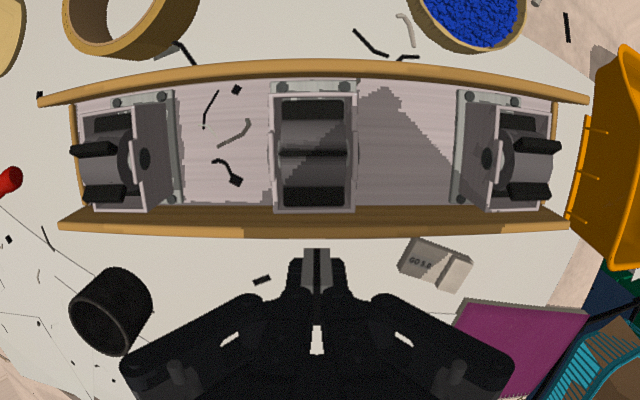

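p binds, while q and r run on freely. Before lifting p, I'll check offline how far its wheel has turned in total.

Run:
```python
from h import *
K=get_calibration("wrist")
Mw=np.load("pics/w1.npz")["M"]
T=np.eye(4);T[:3,:3]=ori(184.6);T[:3,3]=(.4497,-.2208,.2699)
X=np.linalg.inv(T)@Mw
T2=np.eye(4);T2[:3,:3]=ori(RY+180);T2[:3,3]=(.4802,-.1036,.0944)
def proj(M,P):
    p=M[:3,:3].T@(P-M[:3,3]);q=np.array([p[0],-p[1],-p[2]]);r=np.hypot(q[0],q[1]);s=np.arctan2(r,q[2])/r*K["fx"];return K["cx"]+q[0]*s,K["cy"]+q[1]*s
for nm,M in(("w1",Mw),("end",T2@X)):
    for a in range(-60,100,10):
        t=np.radians(a);print(nm,a,np.round(proj(M,np.array([*rk(.028*np.sin(t),.121),.047+.028*np.cos(t)])),1))
im=cv2.imread("pics/w1.png")[50:140,150:280];im2=cv2.imread("pics/sw_p_3_full.png")[70:220,240:380]
cv2.imwrite("pics/z.png",np.hstack([cv2.resize(im,(390,270)),cv2.resize(im2,(390,270))]))
```

```text
w1 -60 [209.9 115.4]
w1 -50 [208.6 113. ]
w1 -40 [207.3 110. ]
w1 -30 [206.3 106.4]
w1 -20 [205.4 102.3]
w1 -10 [204.9  97.8]
w1 0 [204.6  93.2]
w1 10 [204.6  88.6]
w1 20 [204.8  84.2]
w1 30 [205.4  80.1]
w1 40 [206.2  76.5]
w1 50 [207.3  73.6]
w1 60 [208.5  71.3]
w1 70 [209.8  69.7]
w1 80 [211.2  68.9]
w1 90 [212.6  68.9]
end -60 [315.1 204.1]
end -50 [315.1 201.5]
end -40 [315.1 197.1]
end -30 [315.  190.9]
end -20 [315. 183.]
end -10 [315.  173.8]
end 0 [314.9 163.5]
end 10 [314.9 152.7]
end 20 [314.9 141.9]
end 30 [314.9 131.7]
end 40 [315.  122.4]
end 50 [315.  114.6]
end 60 [315.  108.5]
end 70 [315.  104.1]
end 80 [315.1 101.5]
end 90 [315.1 100.6]
```

View pics/z.png

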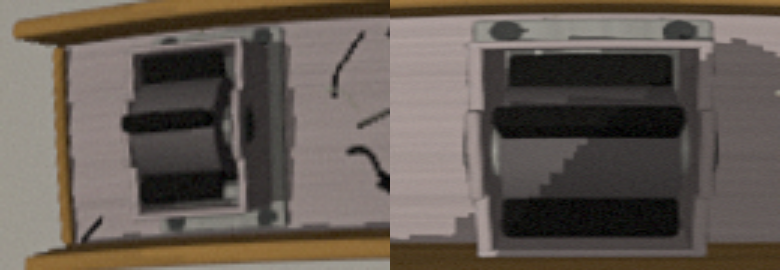

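In the first wrist view p's rib was at about +7° (row 90). Now the ribs are at about +28°/−44°, so p has turned about 123° in total. Next: pick a clear put-down spot, then grip p by its y sides and lift.

Run:
```python
from h import *
z=np.load("pics/w1.npz");K=dict(get_calibration("wrist"));K["world_from_camera"]=z["M"]
W=cloud("wrist",z["d"],K)
for p in[(291,177),(230,249),(320,272),(182,180),(400,165)]:print(p,W[p[1],p[0]])
O=ori(RY+180);a=rk(0,UY["p"])
reach((*a,.16),O);gripper_to(1.0)
move_l((*a,.044),speed=.12,stop_force=12)
o=get_obs();print("down",o["eef_pos"],o["wrist_force"])
gripper_to(0.0,force=60)
o=get_obs();print("grip",o["eef_pos"],o["wrist_force"],o["width"])
move_l((*a,.150),speed=.1)
o=get_obs();print("lift",o["eef_pos"],o["wrist_force"],o["width"],o["t"])
im,_=snapshot("wrist");cv2.imwrite("pics/lift.png",im)
im,_=snapshot("side");cv2.imwrite("pics/lift_s.png",im)
```

```text
(291, 177) [ 0.4325 -0.1902  0.0021]
(230, 249) [ 0.3209 -0.1078  0.0036]
(320, 272) [ 0.2952 -0.2392  0.0032]
(182, 180) [ 0.4266 -0.0521  0.03  ]
(400, 165) [ 0.4622 -0.327   0.0109]
down [ 0.5357 -0.0994  0.0448] [0.9045 0.1334 0.8167]
grip [ 0.5355 -0.099   0.0448] [-0.6819  1.7416  5.9197] 0.5309256127811581
lift [ 0.5343 -0.099   0.1491] [ 0.0161  0.1814 -6.5841] 0.5289840591295318 28.5333
```

View pics/lift.png

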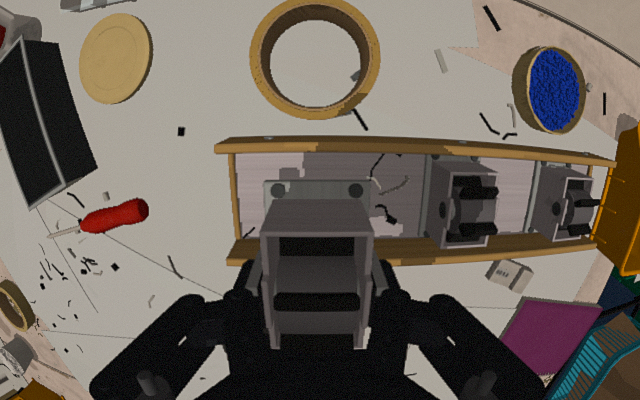

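View pics/lift_s.png

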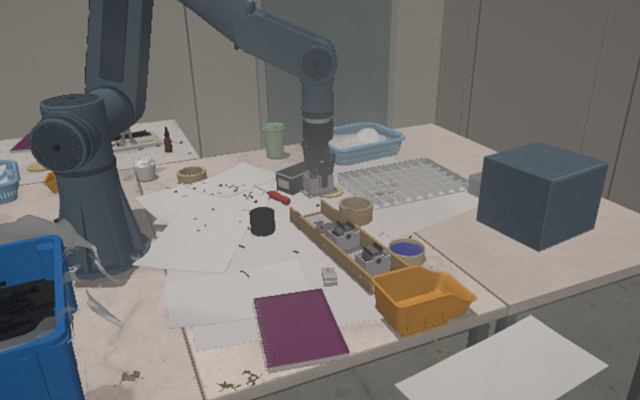

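The unit is held upright and weighs about 0.7 kg. I'll set it down, view the box with the empty gripper, then regrip.

Run:
```python
from h import *
O=ori(RY+180);s=(.375,-.175)
move_l((*s,.150),O,speed=.2)
move_l((*s,.050),speed=.15)
r=move_l((*s,.034),speed=.02,stop_force=4)
o=get_obs();print("placed",r,o["eef_pos"],o["wrist_force"],o["t"])
gripper_to(0.9);o=get_obs();print("open",o["width"],o["eef_pos"])
move_l((*s,.17),speed=.25)
a=np.radians(-66)
reach((.60+.12*np.cos(a),.195+.12*np.sin(a),.25),ori(-66))
K=get_calibration("wrist");im,d=snapshot("wrist");cv2.imwrite("pics/box.png",im);np.savez("pics/box.npz",d=d,M=K["world_from_camera"])
P=cloud("wrist",d,K).reshape(-1,3);P=P[np.isfinite(P[:,0])]
Q=P[(P[:,2]>.05)&(P[:,2]<.07)][:,:2]
for A,B in((.0795,.037),(.0815,.039),(.077,.035)):
    p,n,e=rectfit(Q,A,B,(.60,.195),.415);print(A,p,np.degrees(p[2]),n,e)
ca,sa=np.cos(p[2]),np.sin(p[2]);L=(P[:,:2]-p[:2])@np.array([[ca,-sa],[sa,ca]])
k=(P[:,2]>.052)&(P[:,2]<.07)&(abs(L[:,0])<.1)&(abs(L[:,1])<.055)
for ax in(0,1):
    oth=L[:,1-ax];kk=k&(abs(oth)<(.028 if ax==0 else .06))
    for sg in(1,-1):
        v=L[kk&(L[:,ax]*sg>0.015),ax];print(ax,sg,np.percentile(v,[1,5,50,95,99]),len(v))
k=(abs(L[:,0])<.06)&(abs(L[:,1])<.02);print("floor z",np.median(P[k,2]))
print(get_obs()["t"])
```

```text
placed True [ 0.3752 -0.1752  0.0408] [0.0375 0.7017 6.195 ] 31.025
open 0.899554748526973 [ 0.374  -0.1741  0.0397]
0.0795 [0.6018 0.1946 0.4195] 24.03603290550776 3081 0.0021528702417458034
0.0815 [0.6053 0.1949 0.4203] 24.08236904719634 2610 0.0030230630118126323
0.077 [0.6018 0.1948 0.42  ] 24.06182382600138 3081 0.0016559598907558027
0 1 [0.0745 0.0747 0.079  0.0983 0.0998] 607
0 -1 [-0.0808 -0.0805 -0.0769 -0.0746 -0.0744] 396
1 1 [0.0329 0.0331 0.0356 0.0391 0.0395] 876
1 -1 [-0.0381 -0.0378 -0.0356 -0.033  -0.0328] 656
floor z 0.0013106029674687103
33.6
```

View pics/box.png

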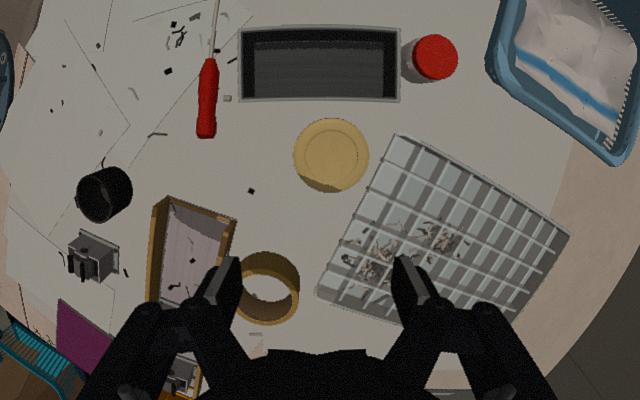

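The box is at (0.602, 0.195), yaw 24.05°, with inner y walls at ±33 mm. The unit stands upright at pixel (93,257). Regripping on the x sides.

Run:
```python
from h import *
O=ori(RY-90);s=(.3752,-.1752)
reach((*s,.17),O);gripper_to(1.0)
K=get_calibration("wrist");im,d=snapshot("wrist");cv2.imwrite("pics/rg0.png",im)
move_l((*s,.0405),speed=.1,stop_force=12)
o=get_obs();print("down",o["eef_pos"],o["wrist_force"])
gripper_to(0.0,force=60)
o=get_obs();print("grip",o["eef_pos"],o["wrist_force"],o["width"])
move_l((*s,.17),speed=.12)
o=get_obs();print("lift",o["eef_pos"],o["wrist_force"],o["width"],o["t"])
K=get_calibration("wrist");im,d=snapshot("wrist");cv2.imwrite("pics/rg.png",im);np.savez("pics/rg.npz",d=d,M=K["world_from_camera"])
P=cloud("wrist",d,K).reshape(-1,3);P=P[np.isfinite(P[:,0])]
T=(P-o["eef_pos"])@o["orientation"]
k=(abs(T[:,2])<.03)&(abs(T[:,0])<.06)&(T[:,1]<.06)&(T[:,1]>-.04)
for lo,hi in((-.03,-.012),(-.012,.0),(0,.02),(.02,.045)):
    q=T[k&(T[:,1]>lo)&(T[:,1]<hi)];print(lo,hi,len(q),np.percentile(q[:,0],[1,50,99]) if len(q) else"")
```

```text
down [ 0.3756 -0.1756  0.041 ] [0.7021 0.1788 0.6956]
grip [ 0.3754 -0.1755  0.0413] [-2.4339  0.2651  6.0841] 0.7576418699320476
lift [ 0.3746 -0.1747  0.1691] [ 0.0859 -0.2942 -6.4834] 0.7564433224557262 38.3417
-0.03 -0.012 6640 [-0.0219 -0.0055  0.0153]
-0.012 0.0 4163 [-0.0242 -0.0203  0.0221]
0 0.02 3701 [-0.024  -0.0224  0.0208]
0.02 0.045 2666 [-0.028 -0.023 -0.002]
```

View pics/rg.png

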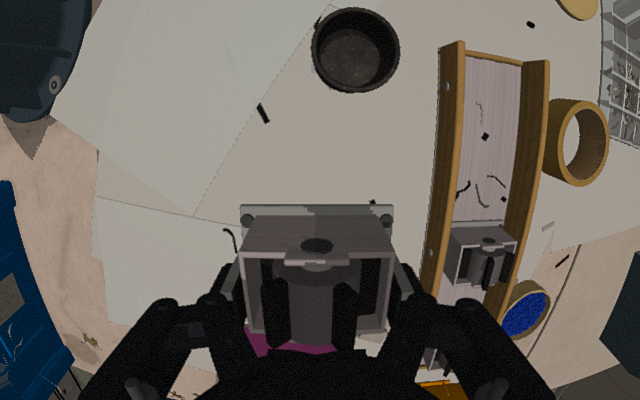

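The regrip is centred: the foot edge is at −28 mm and the housing face at −23.5 mm. Now over the box, with a check before going in.

```bash
cat >> h.py <<'E'
BX=np.array([.6018,.1947]);BY=24.05
E
python3 - <<'E'
from h import *
O=ori(BY-90)
reach((*BX,.17),O)
move_l((*BX,.118),speed=.12)
sleep(.15)
o=get_obs();print(o["eef_pos"],o["width"],o["t"])
K=get_calibration("wrist");im,d=snapshot("wrist");cv2.imwrite("pics/hov.png",im)
P=cloud("wrist",d,K).reshape(-1,3);P=P[np.isfinite(P[:,0])]
T=(P-o["eef_pos"])@o["orientation"]
k=(P[:,2]>.05)&(P[:,2]<.068)&(abs(T[:,2])<.07)&(abs(T[:,0])<.055)
print(np.percentile(T[k,0],[1,5,50,95,99]),k.sum())
k=(P[:,2]>.05)&(P[:,2]<.068)&(abs(T[:,2])<.1)&(T[:,0]<-.028)&(T[:,0]>-.05)
print("rim z-dir (jaw)",np.percentile(T[k,2],[1,50,99]))
for lo,hi in((-.07,-.04),(-.02,.02),(.04,.07)):
    q=T[k&(T[:,2]>lo)&(T[:,2]<hi),0];print(lo,np.percentile(q,[1,50,99]),len(q))
s,_=snapshot("scene");cv2.imwrite("pics/hov_s.png",cv2.resize(s[170:320,180:380],None,fx=3,fy=3))
E
```

```text
[0.6028 0.1947 0.1194] 0.7632050281333816 40.725
[-0.0401 -0.0399 -0.0371 -0.0341 -0.0336] 2354
rim z-dir (jaw) [-0.0804 -0.0023  0.0987]
-0.07 [-0.0401 -0.0369 -0.0335] 506
-0.02 [-0.0401 -0.0371 -0.0338] 728
0.04 [-0.0401 -0.0373 -0.0343] 439
```

View pics/hov.png

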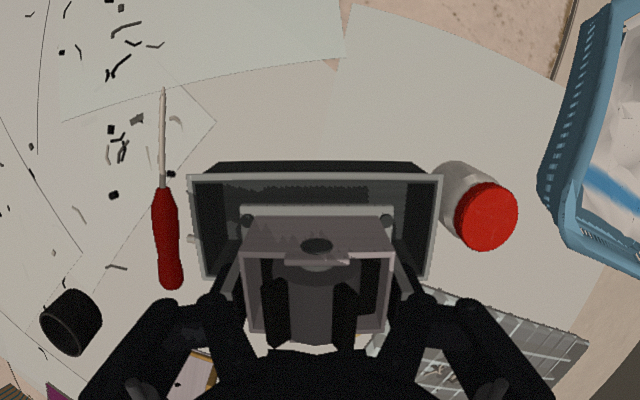

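View pics/hov_s.png

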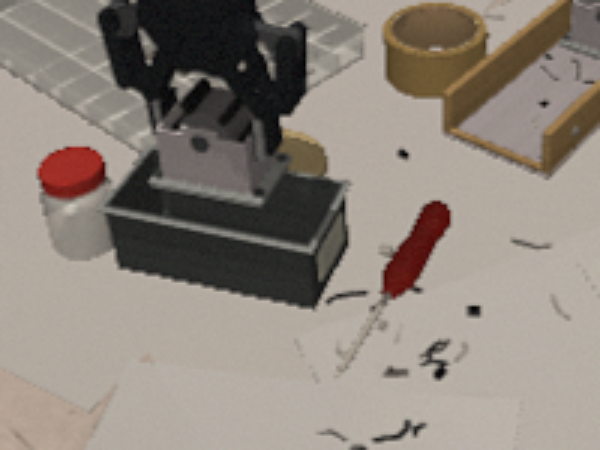

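The unit is parallel to the rim, with about 5.6 mm clearance to the near wall. Lowering.

Run:
```python
from h import *
B=BX+[-.0004,.0007]
r0=move_l((*B,.055),speed=.06,stop_force=10)
o=get_obs();print(r0,o["eef_pos"],o["wrist_force"])
if not r0:
    r=move_l((*B,.036),speed=.02,stop_force=4)
    o=get_obs();print("floor",r,o["eef_pos"],o["wrist_force"],o["width"],o["t"])
im,d=snapshot("wrist");cv2.imwrite("pics/inbox.png",im)
```

```text
False [0.6019 0.1955 0.0556] [-0.929  -0.1764 -6.3778]
floor True [0.6014 0.1954 0.0433] [-0.1959 -0.6123  5.8919] 0.7651574557504859 42.65
```

View pics/inbox.png

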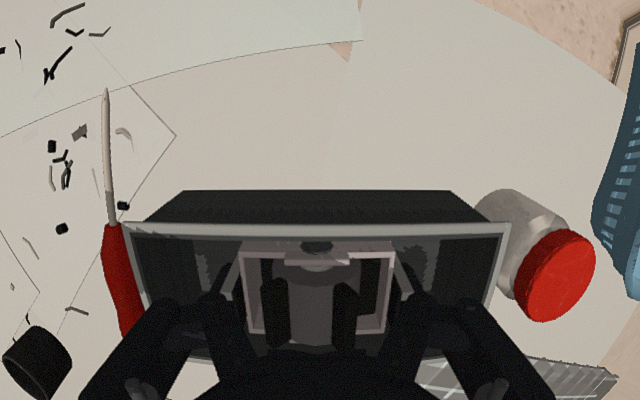

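Floor contact came at the expected height (TCP z 0.043). Releasing, retreating and checking.

Run:
```python
from h import *
B=BX+[-.0004,.0007]
gripper_to(0.95)
o=get_obs();print(o["eef_pos"],o["wrist_force"],o["width"])
move_l((*B,.17),speed=.15)
a=np.radians(-66)
reach((BX[0]+.10*np.cos(a),BX[1]+.10*np.sin(a),.25),ori(-66))
K=get_calibration("wrist");im,d=snapshot("wrist");cv2.imwrite("pics/fin.png",im)
P=cloud("wrist",d,K).reshape(-1,3);P=P[np.isfinite(P[:,0])]
a=np.radians(BY);L=(P[:,:2]-BX)@np.array([[np.cos(a),-np.sin(a)],[np.sin(a),np.cos(a)]])
k=(abs(L[:,0])<.05)&(abs(L[:,1])<.03);print("unit top z",np.percentile(P[k,2],[50,95,99]))
print("housing span",np.percentile(L[k&(P[:,2]>.045)],[1,99],axis=0))
reach((.45,-.2,.30),ori(RY+180))
im,d=snapshot("wrist");cv2.imwrite("pics/fin2.png",im)
print(get_obs()["t"])
```

```text
[0.5992 0.1951 0.0411] [-0.2976  0.2565 -0.3024] 0.9509032492533598
unit top z [0.0431 0.0684 0.0709]
housing span [[-0.0326 -0.0222]
 [ 0.0324  0.0232]]
46.05
```

View pics/fin.png

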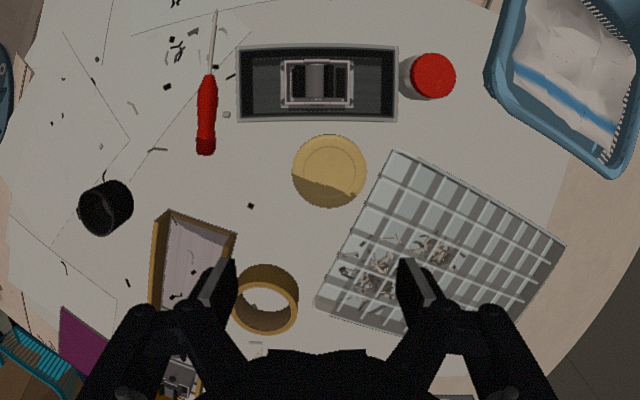

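View pics/fin2.png

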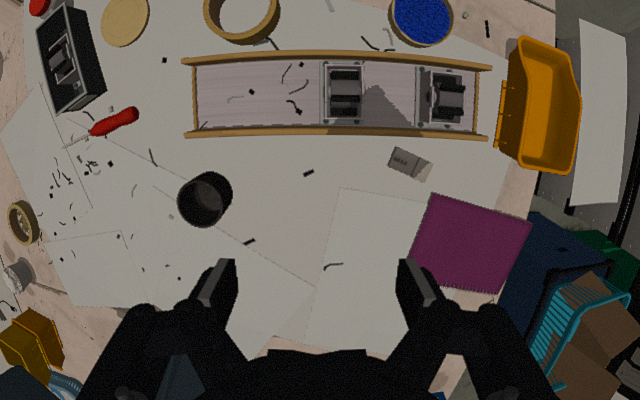

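The unit stands level in the box at (317,83). The two good units are still in the rack at (343,92) and (447,95), and the bystanders have not moved. The gripper is clear, so I'm handing in.

Run:
```python
from bench import *
print(close_job(), get_obs()["t"])
```

```text
the job is handed in; nothing more can be done
the job is handed in; nothing more can be done
```

One of the three units binds, the one at the rack's +y end. It now stands upright on the floor of the reject box. The job was handed in at about 46 s of robot time, with the gripper empty and clear; `close_job` reports no verdict.

**Wheel tests**
- **Rejected unit:** its wheel stopped as soon as the finger left it. It turned about 123° in total, worked out from the rib angles before and after. No single push reached a quarter turn; the total came from three sweeps in the same direction.
- **Middle and far units:** both wheels were still turning when the picture bursts ended, about 0.6 s after a push. I did not watch them for a full second.
- **Jams:** in one sweep on the rejected unit and one on the middle unit, the finger rode up on a rib and stopped at the 30 N limit I had set. I repeated both sweeps without trouble.

**Moving the rejected unit:** I gripped it by the y sides of its housing, put it down on the table, regripped it by the x sides and lowered it into the box. Floor contact came at the expected height, with about 6 N on the wrist.

**Last checks:** the unit is upright and centred in the box to within about 0.5 mm. The wheel top reads about 71 mm against 74 mm expected, which fits the depth camera reading slightly low. The other two units stand at their places in the rack, and by eye the bystanders are where they were; I did not measure either.

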